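Third hand: hold a heatsink against a sprung circuit board

ROBOT

A 6-joint arm with a two-finger parallel gripper is mounted at the origin on the work surface. World frame = base frame: x ahead of the robot, y to its left, z up, the work surface at z = 0. Lengths are in m, angles in degrees, forces in N, time in s.
With the tool pointing down it reaches from about 0.4 to 0.825 m from the base axis. Payload 7 kg.
Tool frame: the origin (TCP) lies on the centre line of the jaws, within the pads' length; the fingertips stand r.tip_reach ahead of it and the grasp point (between the pads) is the TCP (r.tip_reach is the distance from the TCP to the fingertips, in m); z points along the fingers, y is the line along which they close (so a half turn about z gives the same grasp; the last joint's range is limited). The gripper opens to 88 mm and grips with 3 to 60 N. Pads are 19 mm wide; open, the fingers measure 130 mm over their backs; the gripper's body (78 mm by 193 mm) begins 47 mm behind the grasp point.
Start: joints at [-51.79, 20.546, 0.682, 0, -70.136, -16.507], TCP at [0.25, -0.627, 0.246] pointing down, gripper open.
Joint ranges: [-176.03, 176.03], [-82.01, 121.73], [-58.28, 71.71], [-173.87, 95.51], [-174.79, -0.11], [-173.66, 173.66]. Speed limits (degrees/s): [136.94, 136.94, 172.46, 180, 180, 180].

INTERFACE

Orientations are given as [roll, pitch, yaw] about the fixed x, y, z axes, in that order (R = Rz(yaw) Ry(pitch) Rx(roll)).
In Python, from plant import sensors, cams, r gives the robot as it stands.
- The arm moves only by the tool drive_tool, never from a script. Its argument "rows" is a list of rows, each an object of numbers: "fingers": the gripper's target within -1 to 1 (fully open at 1, half-way at 0, shut at -1); "x", "y", "z": the shift along the tool's x, y, z in m; "spin": the turn about the tool's z in rad. A call has 1 to 10 rows; each row is the pose to reach, as a shift and turn from the pose commanded when the call began, along the tool's axes at that moment; what a row does not reach only later rows make up. A row lasts 1/8 s, in which the tool goes at most 62.5 mm and 10.7 degrees, less where a joint would pass 70% of its speed; a pose out of reach is approached as far as the arm can. A call with a gripper value outside its range is refused whole. The fingers move at their own pace and stop on an object; "newtons" is the grip in N (left out, the last holds). Time passes only in rows, so rows that repeat a pose let the fingers close. It gives the time, the measured TCP pose, the force, the opening and the grip force at its end, in the units of the state.
- sensors.get_state(): the state, without advancing time (a new reading comes with each control period).
- cams.capture(name): name is "scene" or "side" or "wrist"; returns a dict with "pixels" (384x512x3 uint8, red, green, blue), "intrinsics" (3x3 intrinsics, pixels), "k1" (the pictures are not rectified: a ray, as slopes to the right and down, at radius r is drawn at 1 + k1 r^2 times it, then the intrinsics apply), "eye" and "orientation" of the camera in the world; the wrist camera has in their place "T_tool_cam" (4x4, takes a point from camera to tool coordinates, whose origin is the TCP and whose axes are the flange's). Camera axes: x right, y up, looking along -z (the intrinsics and any distortion apply to the point x, -y, -z); pixel columns grow to the right and rows downward; lengths in m; the calibration is good to about 2 mm. A picture is of the moment at which its call begins: read the wrist's pose just before it. There is no depth.
- r.close_job(): hands the job in; it is judged then, once.
The state is a dict: "time_s": time; "joints": joint angles; "qd": joint speeds; "joint_torque": joint torques, N m; "tcp_pos": TCP position; "eef_rot": TCP orientation; "contact_force": force on the tool from outside, world axes, zero at the start; "moment": the same for the moment, N m; "gripper_width": finger opening in m; "gripper_force": force on a finger pad.
Only numpy, scipy, OpenCV 4.12 (cv2) and the standard library are available. Lean on these libraries where they do the work, as an engineer would, in place of code of your own. Each camera call takes 0.05 s, during which the arm holds its last target. There are 200 camera calls.

TASK

Pick up the finned aluminium heatsink and, holding it upright in the air, press its flat back squarely against the near face of the upright circuit board in the spring-backed holder, centred on the printed white outline, with a steady push of about 10 N so that the technician can drive the screws from behind. Keep up that push for at least two seconds and finish the program still holding and pressing. Never push the board as hard as 25 N, and leave the tip cleaner, jar, screwdriver and parts tray where they are.

Things in the scene. Friction and masses are not known exactly. Their poses are not given: they have to be found in the camera images.
- sink_centre (a point): Centre (25 mm above the underside) of the loose aluminium heatsink: 30 mm deep (its x), 46 mm wide (y), 50 mm tall (z, up), about 0.11 kg, standing upright on the bench. Its flat back, with a blue thermal pad let in flush, is its +x side; vertical fins show at its -x side. The two outer sides (+y, -y), 46 mm apart, are flat and good to grip.
- sink_back (a point): Centre of the heatsink's flat back face, 15 mm along its +x from its centre; same axes as the heatsink.
- sink: The same heatsink; origin at the centre of its underside, 25 mm below its centre; same axes.
- board: Green circuit board, upright, 150 mm wide (its y), 80 mm high (z, up), 8 mm thick, top edge 108 mm above the bench. Origin: centre of its near face (towards the robot), also the centre of the white outline (46 x 50 mm, like the heatsink's back), 68 mm above the bench. Its +x is level, points into the board away from the robot: push that way. Marks on its top edge and an outline behind show the place too.
- holder: Fixed holder. The board slides in it along +x against springs, 0.8 N per mm (10 N moves it 12.5 mm), to a hard stop at 25 mm, and springs back. Origin at bench level, 10 mm beyond the unpushed board's near face; axes as the board's. Base plate 150 x 180 x 14 mm reaching 40 mm towards the robot and 110 mm away from the origin; two posts 84 mm high behind the board.
- cleaner: Round steel soldering-tip cleaner with brass wool, 76 mm across, about 63 mm tall; origin under its centre. Leave alone.
- jar: Amber jar with black cap, 50 mm across, 55 mm tall; origin under its centre. Leave alone.
- driver: Screwdriver with red handle lying on the bench, about 0.2 m long along its x, 26 mm high; origin midway along it. Leave alone.
- tray: Blue divided parts tray, 75 x 120 x 18 mm; origin under its centre. Leave alone.
Things that resemble listed ones, but are neither listed nor needed, are in the scene too. Leave any yellow look-alike of the sink alone.

How it is judged:
By the outcome, as a careful person would: the job done as asked, in the order asked, and still so for the second after the job is handed in, while the arm keeps its last pose, push and grip.
It also fails if it takes over 51 s, if anything falls off the work surface, if the arm or the gripper's body presses on something with over 40 N, if the wrist force passes 120 N, or if a joint passes its speed limit or range.

## Working session

There is one attempt and no reset: what is moved stays moved. The work goes in short steps, Python scripts to look and compute and a tool call to move; the robot and the scene stay as the last step left them, time stands still between calls to the robot, and variables do not carry over. Pictures are saved under pics/ and viewed, at most 10 in all, crops included, and the job is handed in when it is done.

Besides the shell and the picture viewer there is one more tool, called after "Request:" as name([rows], argument=value, ...), one row to a line, values as JSON. drive_tool: Moves the arm, as the interface text tells. Its arguments: {"type":"object","properties":{"rows":{"type":"array"},"newtons":{"type":"number"}},"required":["rows"]}

```bash
ls; mkdir -p pics
cat > h.py <<'E'
import numpy as np, cv2
from scipy.spatial.transform import Rotation as R
from plant import sensors, cams, r
def rot(o):
    o=np.array(o,float)
    return o if o.shape==(3,3) else R.from_euler('xyz',o,degrees=True).as_matrix() if o.size==3 else R.from_quat(o).as_matrix()
def shot(name,fn=None):
    s=sensors.get_state(); c=cams.capture(name)
    if 'T_tool_cam' in c:
        T=np.eye(4);T[:3,:3]=rot(s['eef_rot']);T[:3,3]=s['tcp_pos'];T=T@np.array(c['T_tool_cam'])
    else:
        T=np.eye(4);T[:3,:3]=rot(c['orientation']);T[:3,3]=c['eye']
    if fn: cv2.imwrite('pics/'+fn,c['pixels'][:,:,::-1])
    np.savez('pics/'+(fn or name)+'.npz',T=T,K=c['intrinsics'],k1=c['k1'],im=c['pixels'])
    return c
def load(fn): return np.load('pics/'+fn+'.npz')
def at_z(d,uv,z):
    K=d['K'];m=(np.array(uv,float)-K[:2,2])/[K[0,0],K[1,1]]
    p=m.copy()
    for _ in range(20): p=m/(1+d['k1']*(p@p))
    w=d['T'][:3,:3]@[p[0],-p[1],-1]; e=d['T'][:3,3]
    return e+w*(z-e[2])/w[2]
def proj(d,P):
    q=d['T'][:3,:3].T@(np.array(P)-d['T'][:3,3]); p=np.array([q[0],-q[1]])/-q[2]
    p=p*(1+d['k1']*(p@p)); return p*[d['K'][0,0],d['K'][1,1]]+d['K'][:2,2]
E
python3 - <<'E'
from h import *
for n in ['scene','side']:
    c=shot(n,n+'0.png'); print(c['eye'],c['orientation'],c['k1'])
s=sensors.get_state();print(s,r.tip_reach)
a=[load(n+'0.png')['im'] for n in ['scene','side']]
E
```

```text
pics
[ 0.96962778 -0.83974432  0.68806584] [57.29259418 -0.85597164 27.45768417] -0.04801186433808723
[0.38767829 0.88752775 0.61245558] [  59.16238933    0.18040051 -171.45220519] -0.13526316263028199
{'time_s': 0.1, 'joints': array([-5.17886626e+01,  2.05860311e+01,  6.40868028e-01, -1.68669191e-02,
       -7.01360215e+01, -1.65073125e+01]), 'qd': array([-0.05304751, -0.08655096,  0.19365013,  0.02976552, -0.05934227,
       -0.04834465]), 'joint_torque': array([-1.61977496e-03, -5.84163773e+01,  2.93752098e+01,  7.01556042e+00,
        1.02057066e-02, -5.85200632e-05]), 'tcp_pos': array([ 0.24945869, -0.62678876,  0.24474778]), 'eef_rot': array([ 1.79917656e+02, -7.86607593e-03, -1.58301712e+02]), 'contact_force': array([-0.25749835, -0.39169934, -0.23776907]), 'moment': array([0.06692114, 0.02088007, 0.01485905]), 'gripper_force': 0.0, 'gripper_width': 0.0875853184692037} 0.019
```

View pics/scene0.png

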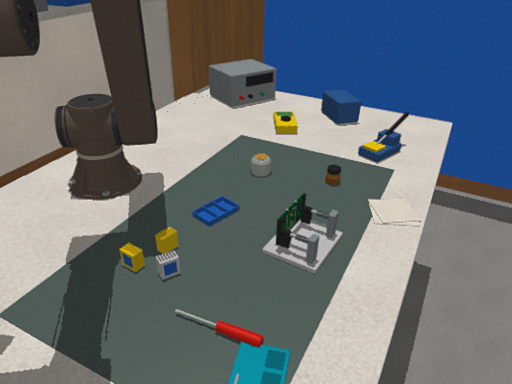

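View pics/side0.png

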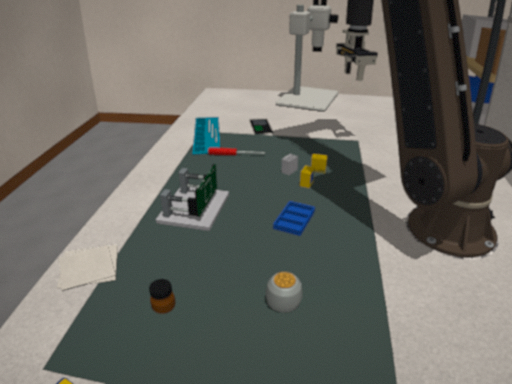

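Candidates for the heatsink in the scene image are the silver one with a blue pad at (168,265), the yellow one with a blue pad at (131,257) and the yellow one at (167,240). I choose the silver one. The board is at about (292,220). Next I check both in enlarged crops.

Run:
```python
from h import *
im=cv2.imread('pics/scene0.png')
a=cv2.resize(im[220:290,110:200],None,fx=6,fy=6,interpolation=cv2.INTER_CUBIC)
b=cv2.resize(im[185:275,255:350],None,fx=6,fy=6,interpolation=cv2.INTER_CUBIC)
cv2.imwrite('pics/ca.png',a);cv2.imwrite('pics/cb.png',b)
```

```text
(no output)
```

View pics/ca.png

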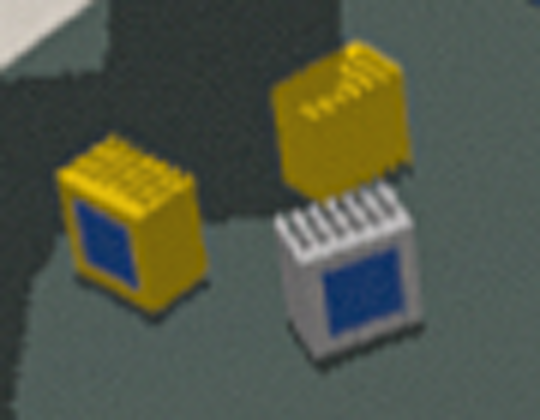

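View pics/cb.png

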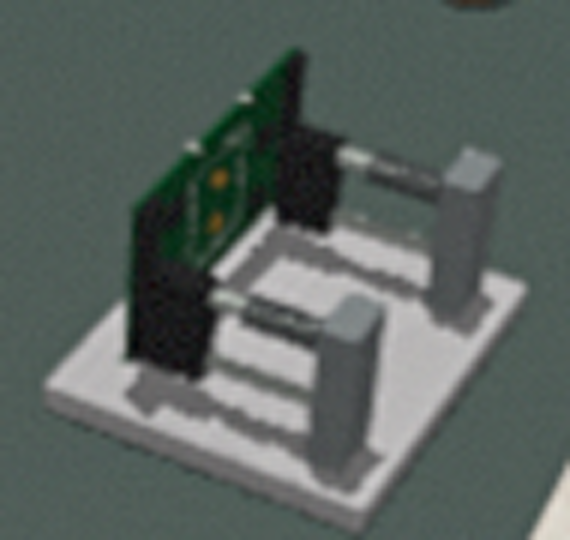

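The silver one has the blue pad on its back and its fins away from the camera, with a yellow look-alike close behind its fins. Silver back top corners: (160,263.7) and (178.7,257). Board top near/far ends: (277,219) and (305,193).

Run:
```python
from h import *
d=load('scene0.png')
A=lambda u,v:(110+u/6,220+v/6); B=lambda u,v:(255+u/6,185+v/6)
def m(n,uv,z): p=at_z(d,uv,z);print(n,p.round(4));return p
a=m('bt -y',A(300,262),.05);b=m('bt +y',A(412,222),.05);c=m('ft',A(278,215),.05);e=m('ft+y',A(382,185),.05)
m('bot',A(322,362),0);m('bot2',A(420,325),0)
v=b-a;print('w',np.linalg.norm(v),'yaw',np.degrees(np.arctan2(-v[0],v[1])),'ctr',(a+b+c+e)/4)
for y in [(57,175),(147,220),(190,180),(114,135)]: m('yel1',A(*y),.05)
for y in [(272,90),(355,42),(408,72)]: m('yel2',A(*y),.05)
a=m('board r',B(133,203),.108);b=m('board l',B(297,48),.108);v=b-a
print(np.linalg.norm(v),np.degrees(np.arctan2(-v[0],v[1])),(a+b)/2)
for p in [(192,147),(245,98)]: m('mark',B(*p),.108)
p=[m('base',B(*q),.014) for q in [(45,385),(362,510),(527,288)]]
v=p[1]-p[0];w=p[2]-p[1]
for q in (v,w): print(np.linalg.norm(q),np.degrees(np.arctan2(q[1],q[0])))
print('holder ctr',(p[0]+p[2])/2)
```

```text
bt -y [ 0.4566 -0.2871  0.05  ]
bt +y [ 0.4804 -0.2472  0.05  ]
ft [ 0.4317 -0.269   0.05  ]
ft+y [ 0.4565 -0.2343  0.05  ]
bot [ 0.4609 -0.2873  0.    ]
bot2 [ 0.4823 -0.2513  0.    ]
w 0.04649998056004505 yaw -30.772080584473773 ctr [ 0.45629795 -0.25942257  0.05      ]
yel1 [ 0.3384 -0.292   0.05  ]
yel1 [ 0.3886 -0.2961  0.05  ]
yel1 [ 0.3873 -0.2687  0.05  ]
yel1 [ 0.341 -0.261  0.05 ]
yel2 [ 0.3786 -0.2057  0.05  ]
yel2 [ 0.3885 -0.1613  0.05  ]
yel2 [ 0.4212 -0.1679  0.05  ]
board r [ 0.6508 -0.07    0.108 ]
board l [0.6653 0.0757 0.108 ]
0.14635340175635791 -5.664209056385486 [0.65806857 0.00283712 0.108     ]
mark [ 0.6556 -0.0207  0.108 ]
mark [0.6607 0.0257 0.108 ]
base [ 0.6223 -0.0865  0.014 ]
base [ 0.769  -0.0969  0.014 ]
base [0.7837 0.0792 0.014 ]
0.14711852462765762 -4.054366033265298
0.176712709425232 85.24868903227814
holder ctr [ 0.70298051 -0.00364632  0.014     ]
```

Request:
drive_tool([
  {"x": -0.04,"y": 0.035,"z": 0.005,"spin": 0.12,"fingers": 1},
  {"x": -0.08,"y": 0.065,"z": 0.01,"spin": 0.25,"fingers": 1},
  {"x": -0.12,"y": 0.1,"z": 0.02,"spin": 0.37,"fingers": 1},
  {"x": -0.17,"y": 0.135,"z": 0.03,"spin": 0.5,"fingers": 1},
  {"x": -0.21,"y": 0.17,"z": 0.04,"spin": 0.62,"fingers": 1},
  {"x": -0.25,"y": 0.2,"z": 0.04,"spin": 0.75,"fingers": 1},
  {"x": -0.29,"y": 0.235,"z": 0.04,"spin": 0.87,"fingers": 1},
  {"x": -0.328,"y": 0.264,"z": 0.04,"spin": 0.92,"fingers": 1},
  {"x": -0.328,"y": 0.264,"z": 0.04,"spin": 0.92,"fingers": 1},
  {"x": -0.328,"y": 0.264,"z": 0.04,"spin": 0.92,"fingers": 1},
])

```text
time_s: 1.35
tcp_pos: [0.4565, -0.2604, 0.2053]
eef_rot: [-180.0, -0.0, 149.1]
contact_force: [0.0, -0.2, -0.7]
gripper_width: 0.0875
gripper_force: 0.0
```

Run:
```python
from h import *
s=sensors.get_state();print(s['time_s'],s['tcp_pos'],s['eef_rot'],s['joints'],s['contact_force'])
c=shot('wrist','w1.png');d=load('w1.png');print(d['T'].round(3)); print(np.array(c['T_tool_cam']).round(3))
print(proj(d,[.457,-.26,.05]))
```

```text
1.35 [ 0.45654409 -0.26038532  0.20532746] [-1.79989668e+02 -3.44936338e-02  1.49060670e+02] [-8.29724529e+00  8.30388136e+00 -2.13985770e+01 -4.30796103e-03
 -6.03333544e+01 -1.12639949e+02] [ 0.03399628 -0.18177977 -0.6755432 ]
[[ 0.514 -0.829 -0.22   0.397]
 [ 0.858  0.497  0.132 -0.224]
 [-0.    -0.256  0.967  0.346]
 [ 0.     0.     0.     1.   ]]
[[-0.     0.966  0.257  0.07 ]
 [ 1.     0.     0.     0.001]
 [ 0.     0.257 -0.966 -0.14 ]
 [ 0.     0.     0.     1.   ]]
[254.42501736 185.2753564 ]
```

View pics/w1.png

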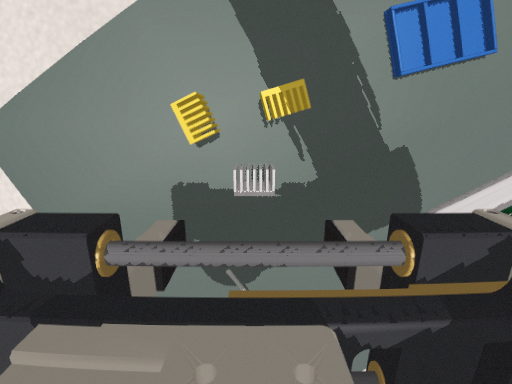

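The wrist view shows the silver sink aligned with the jaws. Its back top edge runs from (234,195) to (275,195) and its fin tops are at row 165. The yellow look-alikes at (194,118) and (286,99) are clear.

Run:
```python
from h import *
d=load('w1.png')
im=d['im'].astype(int)[155:205,215:295]
w=(im.min(2)>110); ys,xs=np.where(w); print(xs.min()+215,xs.max()+215,ys.min()+155,ys.max()+155)
for row in range(155,202,3):
  q=np.where(w[row-155])[0]; print(row,(q.min()+215,q.max()+215,len(q)) if len(q) else None)
P=[at_z(d,u,.05) for u in [(234,164),(274,164),(234,194),(275,194)]]
for p in P: print(p.round(4))
print(np.mean(P,0)); v=P[3]-P[2]; print(np.linalg.norm(v),np.degrees(np.arctan2(v[1],v[0])), np.linalg.norm(P[2]-P[0]))
```

```text
215 294 155 196
155 (np.int64(215), np.int64(294), 80)
158 (np.int64(215), np.int64(294), 80)
161 (np.int64(215), np.int64(294), 80)
164 (np.int64(215), np.int64(294), 77)
167 (np.int64(215), np.int64(294), 69)
170 (np.int64(215), np.int64(294), 71)
173 (np.int64(215), np.int64(294), 71)
176 (np.int64(215), np.int64(294), 70)
179 (np.int64(215), np.int64(294), 72)
182 (np.int64(215), np.int64(294), 72)
185 (np.int64(215), np.int64(281), 66)
188 (np.int64(215), np.int64(278), 60)
191 (np.int64(234), np.int64(274), 41)
194 (np.int64(234), np.int64(275), 42)
197 None
200 None
[ 0.4248 -0.2669  0.05  ]
[ 0.4474 -0.2291  0.05  ]
[ 0.4538 -0.2851  0.05  ]
[ 0.4777 -0.2452  0.05  ]
[ 0.45093374 -0.25658659  0.05      ]
0.046431816556039306 59.06183782920059 0.03421847920855854
```

Request:
drive_tool([
  {"x": 0.002,"z": 0.04,"fingers": 1},
  {"x": 0.002,"z": 0.08,"fingers": 1},
  {"x": 0.002,"z": 0.12,"fingers": 1},
  {"x": 0.002,"z": 0.15,"fingers": 1},
  {"x": 0.002,"z": 0.175,"fingers": 1},
  {"x": 0.002,"z": 0.175,"fingers": 1},
  {"x": 0.002,"z": 0.175,"fingers": 1},
])

```text
invalid input
```

Request:
drive_tool([
  {"fingers": -1},
  {"fingers": -1},
  {"fingers": -1},
  {"fingers": -1},
  {"fingers": -1},
  {"fingers": -1},
  {"fingers": -1},
  {"fingers": -1},
  {"fingers": -1},
  {"fingers": -1},
], newtons=45)

```text
invalid input
```

Request:
drive_tool([
  {"x": 0.002,"y": 0,"z": 0.04,"spin": 0,"fingers": 1},
  {"x": 0.002,"y": 0,"z": 0.08,"spin": 0,"fingers": 1},
  {"x": 0.002,"y": 0,"z": 0.12,"spin": 0,"fingers": 1},
  {"x": 0.002,"y": 0,"z": 0.15,"spin": 0,"fingers": 1},
  {"x": 0.002,"y": 0,"z": 0.175,"spin": 0,"fingers": 1},
  {"x": 0.002,"y": 0,"z": 0.175,"spin": 0,"fingers": 1},
  {"x": 0.002,"y": 0,"z": 0.175,"spin": 0,"fingers": 1},
])

```text
time_s: 2.28
tcp_pos: [0.4552, -0.2603, 0.0313]
eef_rot: [-180.0, 0.0, 148.9]
contact_force: [-0.7, -0.4, -0.0]
gripper_width: 0.0874
gripper_force: 0.0
```

Request:
drive_tool([
  {"x": 0,"y": 0,"z": 0,"spin": 0,"fingers": -1},
  {"x": 0,"y": 0,"z": 0,"spin": 0,"fingers": -1},
  {"x": 0,"y": 0,"z": 0,"spin": 0,"fingers": -1},
  {"x": 0,"y": 0,"z": 0,"spin": 0,"fingers": -1},
  {"x": 0,"y": 0,"z": 0,"spin": 0,"fingers": -1},
  {"x": 0,"y": 0,"z": 0,"spin": 0,"fingers": -1},
  {"x": 0,"y": 0,"z": 0,"spin": 0,"fingers": -1},
  {"x": 0,"y": 0,"z": 0,"spin": 0,"fingers": -1},
], newtons=45)

```text
time_s: 3.28
tcp_pos: [0.455, -0.2595, 0.0306]
eef_rot: [180.0, 0.0, 149.0]
contact_force: [-0.5, 0.8, 3.4]
gripper_width: 0.0459
gripper_force: 45.0
```

Request:
drive_tool([
  {"x": 0,"y": 0,"z": -0.02,"spin": 0,"fingers": -1},
  {"x": 0,"y": 0,"z": -0.05,"spin": 0,"fingers": -1},
  {"x": 0,"y": 0,"z": -0.08,"spin": 0,"fingers": -1},
  {"x": 0,"y": 0.04,"z": -0.08,"spin": -0.05,"fingers": -1},
  {"x": 0.005,"y": 0.09,"z": -0.08,"spin": -0.15,"fingers": -1},
  {"x": 0.01,"y": 0.14,"z": -0.08,"spin": -0.25,"fingers": -1},
  {"x": 0.015,"y": 0.19,"z": -0.08,"spin": -0.35,"fingers": -1},
  {"x": 0.015,"y": 0.24,"z": -0.07,"spin": -0.45,"fingers": -1},
  {"x": 0.015,"y": 0.28,"z": -0.055,"spin": -0.454,"fingers": -1},
  {"x": 0.015,"y": 0.3025,"z": -0.043,"spin": -0.454,"fingers": -1},
])

```text
time_s: 4.53
tcp_pos: [0.5985, 0.0091, 0.0724]
eef_rot: [-180.0, -0.0, 175.1]
contact_force: [-0.8, -0.4, -0.8]
gripper_width: 0.0457
gripper_force: 45.0
```

Run:
```python
from h import *
s=sensors.get_state();print(s['time_s'],s['tcp_pos'],s['eef_rot'],s['gripper_width'],s['contact_force'])
shot('wrist','w2.png');shot('scene','s2.png')
a=cv2.imread('pics/w2.png');cv2.imwrite('pics/w2c.png',cv2.resize(a[100:384],(800,444)))
```

```text
4.525 [0.59845498 0.00912459 0.07241025] [-1.79987685e+02 -4.29438915e-02  1.75071668e+02] 0.04569385447515432 [-0.84844298 -0.35171094 -0.79592671]
```

View pics/w2.png

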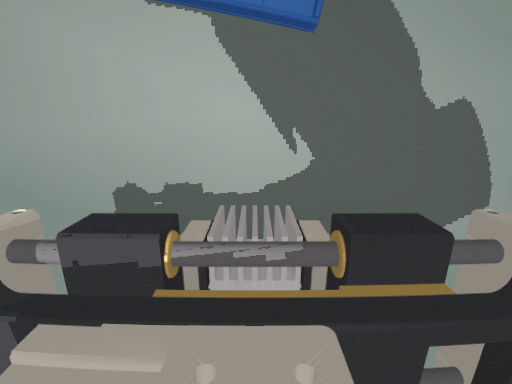

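The wrist view shows the sink held straight, but the gripper blocks the board. I'll use the fixed cameras.

Run:
```python
from h import *
shot('side','d2.png')
a=cv2.imread('pics/s2.png')[160:270,235:345];b=cv2.imread('pics/d2.png')[150:230,150:250]
f=lambda i,k:cv2.resize(i,None,fx=k,fy=k,interpolation=cv2.INTER_CUBIC)
a=f(a,4);b=f(b,3.5)
c=np.zeros((440,790,3),np.uint8);c[:440,:440]=a;c[:280,440:790]=b
cv2.imwrite('pics/c2.png',c)
```

```text
(no output)
```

View pics/c2.png

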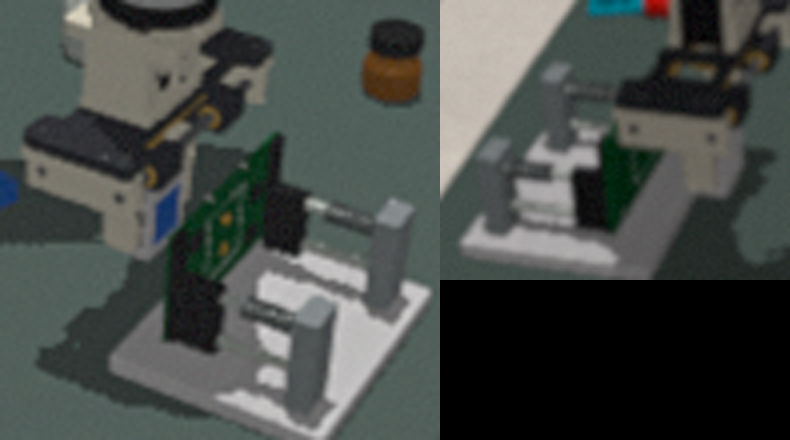

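Request:
drive_tool([
  {"x": -0.01,"y": 0,"z": 0,"spin": 0,"fingers": -1},
  {"x": -0.02,"y": 0,"z": 0,"spin": 0,"fingers": -1},
  {"x": -0.03,"y": 0,"z": 0,"spin": 0,"fingers": -1},
  {"x": -0.03,"y": 0,"z": 0,"spin": 0,"fingers": -1},
  {"x": -0.03,"y": 0,"z": 0,"spin": 0,"fingers": -1},
  {"x": -0.03,"y": 0,"z": 0,"spin": 0,"fingers": -1},
])

```text
time_s: 5.42
tcp_pos: [0.6275, 0.0048, 0.0736]
eef_rot: [-180.0, -0.0, 175.0]
contact_force: [-0.6, 0.1, -1.1]
gripper_width: 0.0457
gripper_force: 45.0
```

```bash
cat > ov.py <<'E'
from h import *
import sys
tag=sys.argv[1]
s=sensors.get_state();t=s['tcp_pos'];print(s['time_s'],t,s['eef_rot'],s['contact_force'])
def fr(o,yaw): 
    Rm=R.from_euler('z',yaw,degrees=True).as_matrix(); return lambda p:np.array(o)+Rm@np.array(p)
bf=fr([.658,.0018,.068],-5); sk=fr([t[0],t[1],t[2]-.0056],s['eef_rot'][2]-180)
out=[]
for n,(r0,r1,c0,c1),k in [('scene',(170,245,255,325),8),('side',(160,225,165,235),0)]:
    shot(n,n+tag+'.png');d=load(n+tag+'.png');im=d['im'][:,:,::-1]
    if not k: continue
    im=cv2.resize(im[r0:r1,c0:c1],None,fx=k,fy=k,interpolation=cv2.INTER_CUBIC)
    def dot(P,col):
        q=(proj(d,P)-[c0,r0]+.5)*k; cv2.circle(im,tuple(int(v) for v in q),3,col,-1); return q.round(0)
    for p in [(0,-.075,.04),(0,.075,.04),(.008,-.075,.04),(0,-.023,.04),(0,.023,.04)]: print('board',p,dot(bf(p),(0,0,255)))
    for y in (-.023,.023):
        for z in (-.025,.025): print('sink',y,z,dot(sk((.015,y,z)),(255,0,255)))
    out.append(im)
cv2.imwrite('pics/ov'+tag+'.png',out[0])
E
python3 ov.py 3
```

```text
5.425 [0.62753026 0.00480843 0.07355358] [-1.79998947e+02 -1.45309821e-02  1.75000261e+02] [-0.56002142  0.13248411 -1.1437765 ]
board (0, -0.075, 0.04) [179. 400.]
board (0, 0.075, 0.04) [399. 186.]
board (0.008, -0.075, 0.04) [202. 409.]
board (0, -0.023, 0.04) [260. 321.]
board (0, 0.023, 0.04) [328. 256.]
sink -0.023 -0.025 [207. 471.]
sink -0.023 0.025 [215. 345.]
sink 0.023 -0.025 [273. 404.]
sink 0.023 0.025 [283. 279.]
```

View pics/ov3.png

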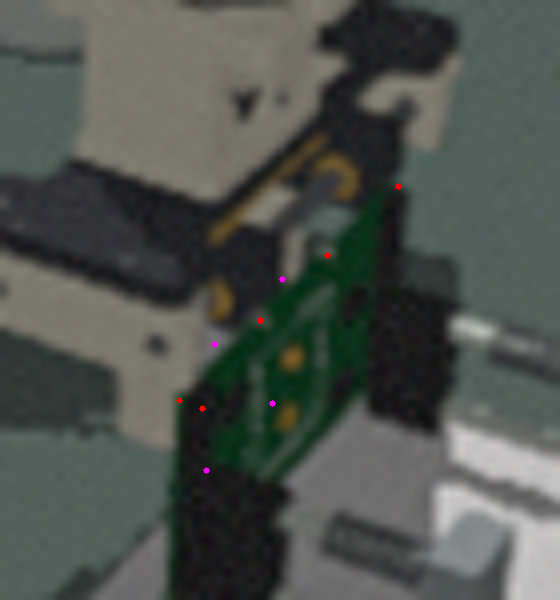

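Request:
drive_tool([
  {"x": -0.004,"y": 0,"z": 0,"spin": 0,"fingers": -1},
  {"x": -0.008,"y": 0,"z": 0,"spin": 0,"fingers": -1},
  {"x": -0.011,"y": 0,"z": 0,"spin": 0,"fingers": -1},
  {"x": -0.014,"y": 0,"z": 0,"spin": 0,"fingers": -1},
  {"x": -0.017,"y": 0,"z": 0,"spin": 0,"fingers": -1},
  {"x": -0.02,"y": 0,"z": 0,"spin": 0,"fingers": -1},
  {"x": -0.02,"y": 0,"z": 0,"spin": 0,"fingers": -1},
  {"x": -0.02,"y": 0,"z": 0,"spin": 0,"fingers": -1},
  {"x": -0.02,"y": 0,"z": 0,"spin": 0,"fingers": -1},
  {"x": -0.02,"y": 0,"z": 0,"spin": 0,"fingers": -1},
])

```text
time_s: 6.78
tcp_pos: [0.6468, 0.0031, 0.0733]
eef_rot: [-180.0, -0.1, 175.0]
contact_force: [-4.9, 1.4, 1.5]
gripper_width: 0.0459
gripper_force: 45.0
```

Request:
drive_tool([
  {"x": -0.002,"y": 0,"z": 0,"spin": 0,"fingers": -1},
  {"x": -0.004,"y": 0,"z": 0,"spin": 0,"fingers": -1},
  {"x": -0.006,"y": 0,"z": 0,"spin": 0,"fingers": -1},
  {"x": -0.007,"y": 0,"z": 0,"spin": 0,"fingers": -1},
  {"x": -0.007,"y": 0,"z": 0,"spin": 0,"fingers": -1},
  {"x": -0.007,"y": 0,"z": 0,"spin": 0,"fingers": -1},
  {"x": -0.007,"y": 0,"z": 0,"spin": 0,"fingers": -1},
  {"x": -0.007,"y": 0,"z": 0,"spin": 0,"fingers": -1},
  {"x": -0.007,"y": 0,"z": 0,"spin": 0,"fingers": -1},
])

```text
time_s: 7.9
tcp_pos: [0.6525, 0.0026, 0.073]
eef_rot: [-180.0, -0.2, 175.0]
contact_force: [-9.3, 3.1, 2.9]
gripper_width: 0.0457
gripper_force: 45.0
```

```bash
sed -i 's/bf=fr.*; sk/bf=fr([.658+.0125*.996,.0018-.0125*.087,.068],-5); sk/' ov.py; for i in 1 2 3; do python3 ov.py 4|grep -v board; done
```

```text
7.9 [0.65248421 0.0025956  0.07304646] [-179.96955165   -0.23963522  174.99845429] [-9.29860294  3.12679333  2.88037646]
sink -0.023 -0.025 [274. 498.]
sink -0.023 0.025 [284. 371.]
sink 0.023 -0.025 [339. 429.]
sink 0.023 0.025 [350. 304.]
8.0 [0.65249857 0.00259077 0.07306588] [-179.97193008   -0.23629014  174.99658503] [-9.16255546  2.41576653  3.18006029]
sink -0.023 -0.025 [274. 498.]
sink -0.023 0.025 [284. 371.]
sink 0.023 -0.025 [339. 429.]
sink 0.023 0.025 [350. 304.]
8.1 [0.65252101 0.00260338 0.07305931] [-179.9716312    -0.23486304  174.99953473] [-8.94496254  3.9010699   3.34212743]
sink -0.023 -0.025 [274. 498.]
sink -0.023 0.025 [284. 371.]
sink 0.023 -0.025 [339. 429.]
sink 0.023 0.025 [351. 304.]
```

View pics/ov4.png

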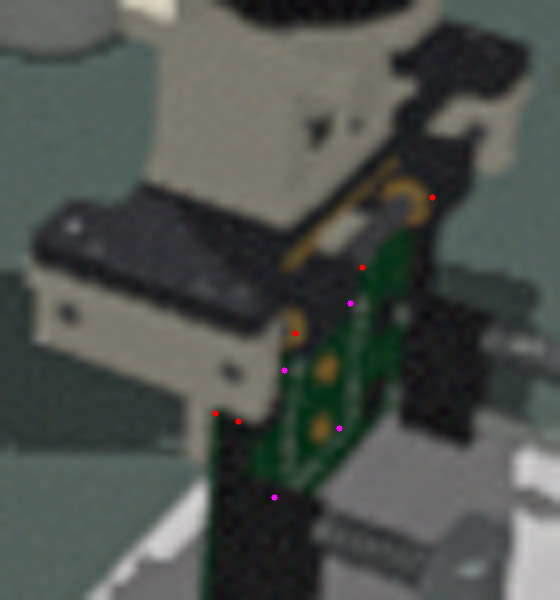

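The dots match the board fairly well. As a last check I compare the rear outline in the first, unobstructed scene picture with its predicted position.

Run:
```python
from h import *
d=load('scene0.png')
Rm=R.from_euler('z',-5,degrees=True).as_matrix(); o=np.array([.657,.0018,.068])
c0,r0,k=270,188,12
im=cv2.resize(d['im'][r0:r0+48,c0:c0+42,::-1],None,fx=k,fy=k,interpolation=cv2.INTER_CUBIC)
im2=im.copy()
for p in [(.008,-.023,.025),(.008,.023,.025),(.008,-.023,-.025),(.008,.023,-.025),(0,-.023,.04),(0,.023,.04),(.008,-.023,.04),(.008,.023,.04),(0,-.075,.04),(0,.075,.04),(.008,-.075,.04),(.008,.075,.04)]:
    q=(proj(d,o+Rm@p)-[c0,r0]+.5)*k; print(p,q.round()); cv2.circle(im2,tuple(int(v) for v in q),3,(255,0,255),-1)
e=load('side0.png');c1,r1=155,160
sd=cv2.resize(e['im'][r1:r1+64,c1:c1+75,::-1],None,fx=4,fy=4,interpolation=cv2.INTER_CUBIC)
for p in [(0,-.075,.04),(0,.075,.04),(0,.075,-.04),(.008,.075,.04)]:
    q=(proj(e,o+Rm@p)-[c1,r1]+.5)*4; print('side',q.round()); cv2.circle(sd,tuple(int(v) for v in q),2,(255,0,255),-1)
out=np.zeros((576,800,3),np.uint8);out[:,:500]=im2[:,:500];out[:256,500:]=sd
cv2.imwrite('pics/fin.png',out)
```

```text
(0.008, -0.023, 0.025) [235. 335.]
(0.008, 0.023, 0.025) [335. 235.]
(0.008, -0.023, -0.025) [220. 526.]
(0.008, 0.023, -0.025) [318. 423.]
(0, -0.023, 0.04) [206. 264.]
(0, 0.023, 0.04) [307. 166.]
(0.008, -0.023, 0.04) [240. 276.]
(0.008, 0.023, 0.04) [340. 177.]
(0, -0.075, 0.04) [ 84. 383.]
(0, 0.075, 0.04) [414.  62.]
(0.008, -0.075, 0.04) [119. 395.]
(0.008, 0.075, 0.04) [446.  73.]
side [241.  16.]
side [163. 123.]
side [174. 230.]
side [151. 122.]
```

View pics/fin.png

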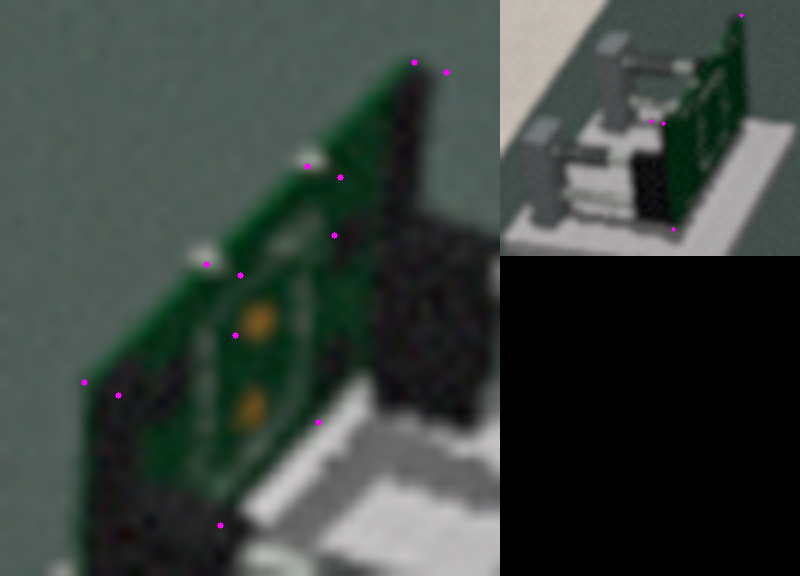

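Request:
drive_tool([
  {"x": -0.0012,"y": 0,"z": 0,"spin": 0,"fingers": -1},
  {"x": -0.0012,"y": 0,"z": 0,"spin": 0,"fingers": -1},
  {"x": -0.0012,"y": 0,"z": 0,"spin": 0,"fingers": -1},
  {"x": -0.0012,"y": 0,"z": 0,"spin": 0,"fingers": -1},
  {"x": -0.0012,"y": 0,"z": 0,"spin": 0,"fingers": -1},
  {"x": -0.0012,"y": 0,"z": 0,"spin": 0,"fingers": -1},
  {"x": -0.0012,"y": 0,"z": 0,"spin": 0,"fingers": -1},
  {"x": -0.0012,"y": 0,"z": 0,"spin": 0,"fingers": -1},
  {"x": -0.0012,"y": 0,"z": 0,"spin": 0,"fingers": -1},
  {"x": -0.0012,"y": 0,"z": 0,"spin": 0,"fingers": -1},
])

```text
time_s: 9.45
tcp_pos: [0.6535, 0.0025, 0.073]
eef_rot: [-180.0, -0.3, 175.0]
contact_force: [-10.1, 2.6, 4.2]
gripper_width: 0.0456
gripper_force: 45.0
```

Request:
drive_tool([
  {"x": 0,"y": 0,"z": 0,"spin": 0,"fingers": -1},
  {"x": 0,"y": 0,"z": 0,"spin": 0,"fingers": -1},
  {"x": 0,"y": 0,"z": 0,"spin": 0,"fingers": -1},
  {"x": 0,"y": 0,"z": 0,"spin": 0,"fingers": -1},
  {"x": 0,"y": 0,"z": 0,"spin": 0,"fingers": -1},
  {"x": 0,"y": 0,"z": 0,"spin": 0,"fingers": -1},
  {"x": 0,"y": 0,"z": 0,"spin": 0,"fingers": -1},
  {"x": 0,"y": 0,"z": 0,"spin": 0,"fingers": -1},
  {"x": 0,"y": 0,"z": 0,"spin": 0,"fingers": -1},
  {"x": 0,"y": 0,"z": 0,"spin": 0,"fingers": -1},
])

```text
time_s: 10.7
tcp_pos: [0.6535, 0.0025, 0.073]
eef_rot: [-180.0, -0.3, 175.0]
contact_force: [-9.8, 3.5, 3.9]
gripper_width: 0.0457
gripper_force: 45.0
```

Request:
drive_tool([
  {"x": 0,"y": 0,"z": 0,"spin": 0,"fingers": -1},
  {"x": 0,"y": 0,"z": 0,"spin": 0,"fingers": -1},
  {"x": 0,"y": 0,"z": 0,"spin": 0,"fingers": -1},
  {"x": 0,"y": 0,"z": 0,"spin": 0,"fingers": -1},
  {"x": 0,"y": 0,"z": 0,"spin": 0,"fingers": -1},
  {"x": 0,"y": 0,"z": 0,"spin": 0,"fingers": -1},
  {"x": 0,"y": 0,"z": 0,"spin": 0,"fingers": -1},
  {"x": 0,"y": 0,"z": 0,"spin": 0,"fingers": -1},
  {"x": 0,"y": 0,"z": 0,"spin": 0,"fingers": -1},
  {"x": 0,"y": 0,"z": 0,"spin": 0,"fingers": -1},
])

```text
time_s: 11.95
tcp_pos: [0.6535, 0.0025, 0.073]
eef_rot: [-180.0, -0.3, 175.0]
contact_force: [-10.6, 3.3, 4.0]
gripper_width: 0.0457
gripper_force: 45.0
```

```bash
python3 -c "
from plant import r
print(r.close_job())"
```

```text
the job is handed in; nothing more can be done
None
```

I handed the job in with the silver heatsink held upright and pressed on the board outline: about 10 N for over 2 s, still gripped at 45 N, and centred to within about 1 mm by the camera estimates.

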